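Dry run of a weld joint round a tacked pad

TASK

Make a dry run of the weld on the part that is only tacked, before it is welded: point the fingertips down at the tack by the yellow stripe and follow the joint at the foot of the pad through all its tacks, round the corner, to the last tack, keeping right over the joint and about 15 mm above it without touching the part. Pause one second over the last tack as if to fill the crater, then raise the hand at least 100 mm above the part. Leave the magnet, the finished part, the brush and the marker pen alone.

Things in the scene. Friction and masses are not known exactly. Their poses are not given: they have to be found in the camera images.
- tacked_part: the work: loose 3.5 kg part lying flat, at any yaw, left or right: bright steel pad 110 x 140 x 6 mm (x, y, z) with 4 dark bolt holes, centred on a dark plate 180 x 200 x 10 mm; bright 16 mm ground margin round the pad, 4 tacks on two neighbouring edges, a yellow stripe 26 x 10 mm pointing at the first. Origin: centre of the plate's underside, z up; pad top z = 16 mm, joint z = 10 mm
- tack1 (a point): first tack weld, the start: a silvery bead 19 mm long, 9 wide, 5.5 high in a round blue-and-straw heat mark 26 mm across (all four tacks look so), with the yellow stripe beside it; on the pad's -x edge at (-55, +60) mm in the part's frame. The point lies on the joint line at the foot of the pad's edge, level with the base plate's top (10 mm above the bench), z up
- mid12 (a point): point of the joint half way between tack1 and tack2, at (-55, +27.5) mm; no mark there. The point lies on the joint line at the foot of the pad's edge, level with the base plate's top (10 mm above the bench), z up
- tack2 (a point): second tack weld, same edge, at (-55, -5) mm. The point lies on the joint line at the foot of the pad's edge, level with the base plate's top (10 mm above the bench), z up
- mid2c (a point): point of the joint half way between tack2 and the corner, at (-55, -37.5) mm; no mark there. The point lies on the joint line at the foot of the pad's edge, level with the base plate's top (10 mm above the bench), z up
- corner (a point): corner of the pad where the joint turns a right angle, at (-55, -70) mm; no tack there. The point lies on the joint line at the foot of the pad's edge, level with the base plate's top (10 mm above the bench), z up
- midc3 (a point): point of the joint half way between the corner and tack3, on the pad's -y edge at (-30, -70) mm; no mark there. The point lies on the joint line at the foot of the pad's edge, level with the base plate's top (10 mm above the bench), z up
- tack3 (a point): third tack weld, on the pad's -y edge at (-5, -70) mm. The point lies on the joint line at the foot of the pad's edge, level with the base plate's top (10 mm above the bench), z up
- mid34 (a point): point of the joint half way between tack3 and tack4, at (20, -70) mm; no mark there. The point lies on the joint line at the foot of the pad's edge, level with the base plate's top (10 mm above the bench), z up
- tack4 (a point): fourth and last tack weld, the finish, at (45, -70) mm. The point lies on the joint line at the foot of the pad's edge, level with the base plate's top (10 mm above the bench), z up
- finished_part: bystander: the same plate and pad, already welded, with a continuous rippled bead all round the pad, a straw-coloured margin and no yellow stripe; lies flat on the other side of the bench, its centre 320 mm or more from the work's. Same size and frame as the work
- magnet: bystander: a small loose red six-sided magnetic holder, 50 mm across its corners, 16 mm thick, lying on top of the tacked pad on the half away from the traced edges (its edge at least 25 mm from the joint; its top 32 mm above the bench). Origin: under its middle, on the pad's top
- wire_brush: bystander: a loose wire brush with a wooden back, 268 x 30 x 38 mm, lying bristles down on the bench on the far side of the parts. Origin: on the bench under its middle, x along its length
- paint_marker: bystander: a loose paint marker pen, white with a yellow cap, 125 x 16 x 16 mm, lying on the bench between the two parts, pointing roughly away from the robot. Origin: on the bench under its middle, x along its length

How it is judged:
On the way, in this order (a step that is already met when the one before it is completed fails the run):
1. the fingertips are low over the first tack, beside the yellow stripe (horizontal distance between the grasp point and tack1 below 0.01 m and z of the grasp point in the frame of tack1 below 0.055 m), for 0.05 s.
2. they follow the joint from the first tack towards the second (horizontal distance between the grasp point and mid12 below 0.01 m and z of the grasp point in the frame of mid12 below 0.055 m), for 0.05 s.
3. they pass low over the second tack (horizontal distance between the grasp point and tack2 below 0.01 m and z of the grasp point in the frame of tack2 below 0.055 m), for 0.05 s.
4. they follow the joint from the second tack towards the corner (horizontal distance between the grasp point and mid2c below 0.01 m and z of the grasp point in the frame of mid2c below 0.055 m), for 0.05 s.
5. they go round the corner of the pad, not across it (horizontal distance between the grasp point and corner below 0.01 m and z of the grasp point in the frame of corner below 0.055 m), for 0.05 s.
6. they follow the joint from the corner towards the third tack (horizontal distance between the grasp point and midc3 below 0.01 m and z of the grasp point in the frame of midc3 below 0.055 m), for 0.05 s.
7. they pass low over the third tack (horizontal distance between the grasp point and tack3 below 0.01 m and z of the grasp point in the frame of tack3 below 0.055 m), for 0.05 s.
8. they follow the joint from the third tack towards the last (horizontal distance between the grasp point and mid34 below 0.01 m and z of the grasp point in the frame of mid34 below 0.055 m), for 0.05 s.
9. they pause low over the last tack (horizontal distance between the grasp point and tack4 below 0.01 m and z of the grasp point in the frame of tack4 below 0.055 m), for 0.8 s.
At the end, for the whole second after the job is handed in: Joint followed in order, grasp point within 10 mm sideways and 55 mm above it at each tack, the corner and half way between, 0.8 s over the last tack; hand raised (grasp point over 100 mm above the part's underside); part within 4 mm, bystanders within 8 mm of where they were (z of the grasp point in the frame of tacked_part above 0.1 m and distance of tacked_part from where it was at the start of the episode below 0.004 m and linear speed of tacked_part below 0.01 m/s and distance of each of magnet, finished_part, wire_brush, paint_marker from where it was at the start of the episode below 0.008 m); the robot touches nothing.
It fails at once if the hand touches the tacked part (contact force between any of the fingers, the arm and tacked_part above 0.5 N).
It fails at once if the tacked part is shifted or lifted (distance of tacked_part from where it was at the start of the episode above 0.004 m).
It fails at once if a bystander (magnet, finished part, brush or marker pen) is shifted or lifted (distance of any of magnet, finished_part, wire_brush, paint_marker from where it was at the start of the episode above 0.008 m).
It also fails if it takes over 51 s, if anything falls off the work surface, if the arm or the gripper's body presses on something with over 40 N, if the wrist force passes 120 N, or if a joint passes its speed limit or range.

ROBOT

A 6-joint arm with a two-finger parallel gripper is mounted at the origin on the work surface. World frame = base frame: x ahead of the robot, y to its left, z up, the work surface at z = 0. Lengths are in m, angles in rad, forces in N, time in s.
With the tool pointing down it reaches from about 0.25 to 0.775 m from the base axis. Payload 4 kg.
Tool frame: the origin (TCP) lies midway between the tips of the shut fingers; the grasp point (between the pads) lies grip_point_offset behind it (grip_point_offset is the distance from the TCP to the grasp point, in m); z points along the fingers, y is the line along which they close (so a half turn about z gives the same grasp; the last joint's range is limited). The gripper opens to 94 mm and grips with 3 to 60 N. Pads are 16 mm wide; open, the fingers measure 119 mm over their backs; the gripper's body (75 mm by 177 mm) begins 78 mm behind the grasp point.
Start: joints at [-0.103, 0.087, 1.371, -0, 1.684, -0.103], TCP at [0.55, -0, 0.206] pointing down, gripper open.
Joint ranges: [-3.1, 3.1], [-0.76, 2.03], [0.27, 2.55], [-1.08, 4.22], [0.17, 2.65], [-2.57, 2.57]. Speed limits (rad/s): [2.79, 2.79, 3.14, 3.14, 3.14, 3.14].

INTERFACE

Orientations are given as [roll, pitch, yaw] about the fixed x, y, z axes, in that order (R = Rz(yaw) Ry(pitch) Rx(roll)).
In Python, from bench import * gives the robot as it stands. The module is installed in compiled form; this text tells all that it offers.
- The arm moves only by the tool apply_moves, never from a script. Its argument "commands" is a list of rows, each a list of 7 numbers: the turn, a rotation vector about the world's x, y, z in rad, then the shift along the world's x, y, z in m, then the opening in per cent of the stroke, from 0 (shut) to 100 (fully open). In form: [[ax, ay, az, x, y, z, jaw], ...]. A call has exactly 5 rows; each row is the pose to reach, as a shift and turn from the pose commanded when the call began; what a row does not reach only later rows make up. A row lasts 1/10 s, in which the tool goes at most 50 mm and 8.59 degrees, less where a joint would pass 70% of its speed; a pose out of reach is approached as far as the arm can. A call with a gripper value outside its range is refused whole. The fingers move at their own pace and stop on an object; the grip force is fixed at half the most. Time passes only in rows, so rows that repeat a pose let the fingers close, or fill a call up. It gives the time, the measured TCP pose, the force, the opening and the grip force at its end, in the units of the state.
- get_obs(): the state, without advancing time (a new reading comes with each control period).
- snapshot(name): name is "scene" or "side" or "wrist"; returns a dict with "pixels" (384x512x3 uint8, red, green, blue), "vertical_fov" (degrees; the focal length in pixels is half the picture's height over the tangent of half this angle, whatever the lens; pixels are square), "cx", "cy" (the principal point, pixels), "rvec" (rotation vector, rad) and "tvec" (3), from world to camera coordinates, as OpenCV has them. Camera axes: x right, y down, z forward; pixel columns grow to the right and rows downward; lengths in m; the calibration is good to about 2 mm. A picture is of the moment at which its call begins. There is no depth.
- close_job(): hands the job in; it is judged then, once.
Trained networks look in the newest picture that a camera, given by its name, has taken for a name from the list of things; names that differ only in an ending like _2 or _b are one class to them, and where a whole thing is asked for, a point or a joint stands for the part that bears it (a point fixed in the world has none). Each returns a list of dicts, best first, with "score" (0 to 1); they miss things now and then, are a little off and sometimes report something else, mostly with a low value. They report only what shows in the picture. A call takes as long as a camera call.
- masks_of(camera, query): "mask" (384x512 bool, what is visible of it) and "extent" ([left, top, right, bottom] in pixels, round what is visible of it).
- place_of(camera, query): "pixel" ([column, row] in pixels: a listed point, or the origin of a listed thing).
The state is a dict: "time": time; "joint_positions": joint angles; "qvel": joint speeds; "joint_torque": joint torques, N m; "tool_pos": TCP position; "ee_rot": TCP orientation; "wrist_force": force on the tool from outside, world axes, zero at the start; "wrist_torque": the same for the moment, N m; "width": finger opening in m; "finger_force": force on a finger pad.
Only numpy, scipy, OpenCV 4.12 (cv2) and the standard library are available. Lean on these libraries where they do the work, as an engineer would, in place of code of your own. Each camera call takes 0.05 s, during which the arm holds its last target. There are 200 camera calls.

## Working session

There is one attempt and no reset: what is moved stays moved. The work goes in short steps, Python scripts to look and compute and a tool call to move; the robot and the scene stay as the last step left them, time stands still between calls to the robot, and variables do not carry over. Pictures are saved under pics/ and viewed, at most 10 in all, crops included, and the job is handed in when it is done.

Besides the shell and the picture viewer there is one more tool, called after "Call:" as name(argument=value, ...), one argument or row to a line, values as JSON. apply_moves: Moves the arm, as the interface text tells. Its arguments: {"type":"object","properties":{"commands":{"type":"array"}},"required":["commands"]}

```bash
mkdir -p pics
cat > h.py <<'E'
from bench import *
import numpy as np, cv2
def ray(s,p):
    f=s["pixels"].shape[0]/2/np.tan(np.radians(s["vertical_fov"])/2)
    R=cv2.Rodrigues(np.array(s["rvec"],float))[0]; t=np.array(s["tvec"],float)
    return -R.T@t, R.T@np.array([(p[0]-s["cx"])/f,(p[1]-s["cy"])/f,1.])
def onz(s,p,z):
    c,d=ray(s,p); return c+d*(z-c[2])/d[2]
def proj(s,P):
    f=s["pixels"].shape[0]/2/np.tan(np.radians(s["vertical_fov"])/2)
    K=np.array([[f,0,s["cx"]],[0,f,s["cy"]],[0,0,1]])
    return cv2.projectPoints(np.array(P,float).reshape(-1,1,3),np.array(s["rvec"],float),np.array(s["tvec"],float),K,None)[0][:,0]
N=dict(tack1=(-55,60),mid12=(-55,27.5),tack2=(-55,-5),mid2c=(-55,-37.5),corner=(-55,-70),midc3=(-30,-70),tack3=(-5,-70),mid34=(20,-70),tack4=(45,-70))
E
python3 - <<'E'
from h import *
o=get_obs(); print(o["tool_pos"],o["ee_rot"],o["width"],o["time"], [k for k in globals() if 'grip' in k.lower()])
try: print(grip_point_offset)
except Exception as e: print(e)
for c in ("scene","side","wrist"):
    s=snapshot(c); cv2.imwrite(f"pics/{c}0.png",s["pixels"][...,::-1]); print(c,ray(s,(s["cx"],s["cy"])), s["vertical_fov"])
    for n in list(N)+["tacked_part","finished_part","magnet","wire_brush","paint_marker"]:
        r=place_of(c,n)
        for q in r[:2]: print(n,np.round(q["pixel"],1),round(q["score"],2),np.round(onz(s,q["pixel"],.01),4)[:2])
E
```

```text
[5.49470834e-01 4.04712250e-05 2.04337023e-01] [-3.13947846e+00 -2.16367446e-04  1.57078249e+00] 0.09433940430507301 0.0 ['grip_point_offset']
0.0188
scene (array([ 1.24391496, -0.3535529 ,  0.59361467]), array([-0.69367717,  0.40374592, -0.59649075])) 47.668747326666406
tack1 [187.4 222.9] 0.87 [ 0.5939 -0.1213]
tack1 [199.2 212.2] 0.84 [ 0.574  -0.0857]
mid12 [194. 215.] 0.85 [ 0.5772 -0.0991]
mid12 [132.9 224.5] 0.83 [ 0.5446 -0.2203]
tack2 [187.4 222.9] 0.87 [ 0.5939 -0.1213]
tack2 [199.2 212.2] 0.84 [ 0.574  -0.0857]
corner [174.  242.3] 0.65 [ 0.6347 -0.167 ]
corner [198.5 213. ] 0.35 [ 0.5757 -0.0881]
midc3 [179.  233.2] 0.75 [ 0.6149 -0.1484]
tack3 [187.4 222.9] 0.87 [ 0.5939 -0.1213]
tack3 [199.2 212.2] 0.84 [ 0.574  -0.0857]
mid34 [194. 215.] 0.85 [ 0.5772 -0.0991]
mid34 [132.9 224.5] 0.83 [ 0.5446 -0.2203]
tack4 [187.4 222.9] 0.87 [ 0.5939 -0.1213]
tack4 [199.2 212.2] 0.84 [ 0.574  -0.0857]
tacked_part [160.6 219.7] 0.69 [ 0.5576 -0.1657]
finished_part [304.1 173. ] 0.96 [0.5603 0.1961]
magnet [154.8 206.9] 0.85 [ 0.5113 -0.1615]
wire_brush [263.7 277.7] 0.79 [ 0.7983 -0.0
[... 1655 characters left out ...]
 315.9] 0.9 [ 0.602  -0.1855]
corner [320.4 302. ] 0.79 [ 0.626  -0.1658]
midc3 [322.  304.7] 0.69 [ 0.6281 -0.1696]
midc3 [319.4 287.3] 0.68 [ 0.6238 -0.1455]
tack3 [277.5 238.5] 0.96 [ 0.5719 -0.0815]
tack3 [239.3 352.8] 0.78 [ 0.5248 -0.24  ]
mid34 [259.8 340.8] 0.93 [ 0.5512 -0.2219]
mid34 [290.9 257.5] 0.59 [ 0.5882 -0.1058]
tack4 [277.5 238.5] 0.96 [ 0.5719 -0.0815]
tack4 [239.3 352.8] 0.78 [ 0.5248 -0.24  ]
tacked_part [250.9 293.3] 0.57 [ 0.5403 -0.1536]
magnet [236.5 310.2] 0.59 [ 0.5223 -0.1772]
magnet [278.7 239.8] 0.19 [ 0.5734 -0.0832]
wire_brush [468.3 214.5] 0.73 [ 0.7903 -0.0522]
paint_marker [215. 172.] 0.69 [ 0.5016 -0.0022]
paint_marker [324.5 302.7] 0.65 [ 0.6311 -0.1668]
```

Run:
```python
import cv2
a=cv2.imread("pics/wrist0.png")[190:384,140:400]; cv2.imwrite("pics/w0c.png",cv2.resize(a,None,fx=3,fy=3,interpolation=2))
```

```text
(no output)
```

View pics/w0c.png

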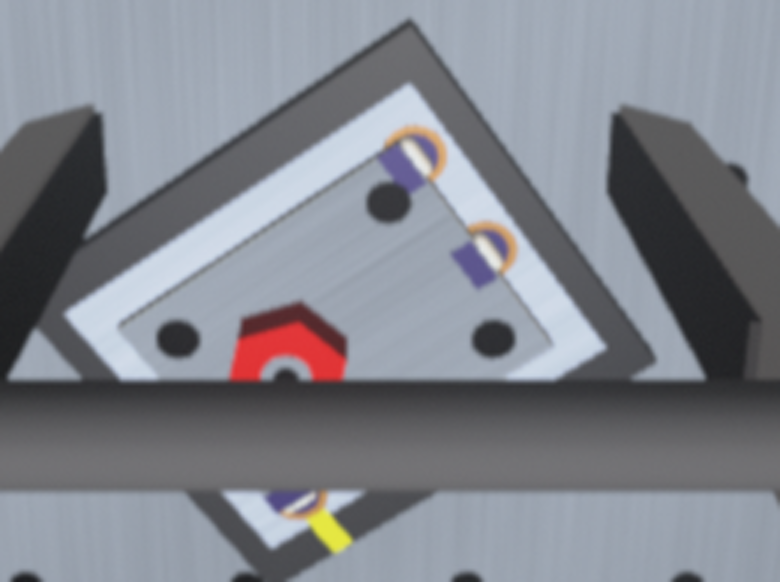

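View pics/side0.png

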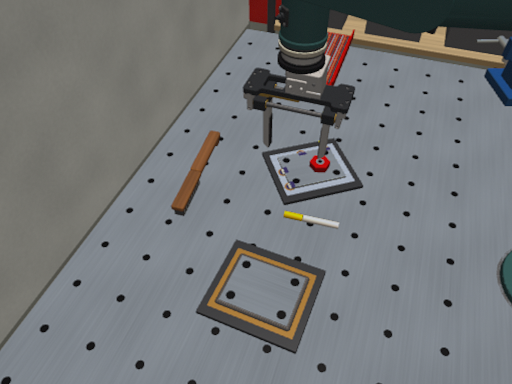

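The wrist crop shows tack1 by the yellow stripe at about (240,357), tack3 at (303,273), tack4 at (277,242), the magnet on the pad, and the corner near (322,304). The side view confirms the finished part, pen and brush are apart from it. The stripe tells tack1 from the others, so the layout is settled. Next I shut the fingers and move over for a view that nothing blocks.

Call:
apply_moves(
  commands=[
    [0,0,0,0,-0.03,0,50],
    [0,0,0,0,-0.06,0,0],
    [0,0,0,0,-0.09,0,0],
    [0,0,0,0,-0.1,0,0],
    [0,0,0,0,-0.1,0,0],
  ],
)

```text
time: 2.75
tool_pos: [0.5499, -0.1009, 0.2053]
ee_rot: [-3.141, -0.0, 1.569]
wrist_force: [-0.5, 0.2, 0.1]
width: 0.0576
finger_force: 0.0
```

```bash
cat > m.py <<'E'
from h import *
from scipy.optimize import least_squares
def fit(use,x0=(0.541,-0.154,np.radians(123))):
    obs=[]
    for c in use:
        s=snapshot(c); cv2.imwrite(f"pics/{c}1.png",s["pixels"][...,::-1])
        for n in N:
            if n in("tack2","tack3","tack4","mid34"): continue
            for q in place_of(c,n): 
                if q["score"]>.3: obs.append((c,n,s,np.array(q["pixel"])))
    al=dict(tack1=["tack1","tack2","tack3","tack4"],mid12=["mid12","mid34"])
    P=lambda x,n:np.r_[np.array(x[:2])+np.array([[np.cos(x[2]),-np.sin(x[2])],[np.sin(x[2]),np.cos(x[2])]])@np.array(N[n])/1000,.01]
    x=np.array(x0)
    for it in range(4):
        pairs=[]
        for c,n,s,p in obs:
            g=onz(s,p,.01)
            b=min(al.get(n,list(N)),key=lambda k:np.hypot(*(P(x,k)-g)[:2]))
            d=np.hypot(*(P(x,b)-g)[:2])
            if d<(.02 if it<2 else .012): pairs.append((b,g,c,s))
        x=least_squares(lambda x:np.concatenate([(P(x,b)-g)[:2] for b,g,*_ in pairs]),x,loss="soft_l1",f_scale=.003).x
    print("pose",x[:2].round(4),np.degrees(x[2]).round(2))
    for b,g,c,s in pairs: print(c,b,((P(x,b)-g)[:2]*1000).round(1))
    return x,P,{c:s for _,_,c,s in pairs}
E
python3 - <<'E'
from m import *
o=get_obs();print(o["tool_pos"],o["width"],o["time"])
x,P,S=fit(["wrist","side","scene"])
s=S["wrist"];im=s["pixels"][...,::-1].copy();im=cv2.resize(im,None,fx=1.5,fy=1.5)
def pts(L,z): 
    R=np.array([[np.cos(x[2]),-np.sin(x[2])],[np.sin(x[2]),np.cos(x[2])]])
    return np.int32(proj(s,[np.r_[x[:2]+R@np.array(l)/1000,z] for l in L])*1.5)
for w,h,z in((90,100,.01),(55,70,.016)): cv2.polylines(im,[pts([(-w,-h),(w,-h),(w,h),(-w,h)],z)],True,(0,255,0),1)
for p in pts(list(N.values()),.01): cv2.circle(im,tuple(map(int,p)),3,(0,0,255),1)
cv2.imwrite("pics/fit1.png",im)
for n in N: print(n,P(x,n).round(4))
E
```

```text
[ 0.5499372  -0.10093986  0.20532024] 0.05755173705143642 2.75
pose [ 0.5397 -0.1615] 125.19
wrist tack1 [-1.4  5.8]
wrist tack3 [2.5 2.5]
wrist tack2 [1.7 1. ]
wrist tack4 [ 1.4 -2.4]
wrist mid12 [ 2.1 -0.8]
wrist mid34 [-1.   4.4]
wrist mid2c [ 0.3 -2.4]
wrist corner [ 1.4 -1. ]
wrist midc3 [-0.1 -0.1]
side tack3 [-2.8  4.5]
side tack1 [-4.9  6. ]
side tack2 [3.3 4.7]
side mid34 [-9.7  4.7]
side mid12 [-8.2 -2.3]
side mid2c [-6.8 -1.3]
side corner [-5.2 -0.3]
scene tack2 [ 8.7 -1.1]
scene tack1 [2.6 4.4]
scene tack3 [ 4.7 -6.1]
scene tack4 [-1.2 -3.7]
scene mid34 [-4.5 -1.2]
scene mid12 [ 6.  -4.2]
scene mid2c [-0.1 -2.6]
scene corner [-0.   0.1]
scene midc3 [ 1.7 -0.4]
tack1 [ 0.5224 -0.2411  0.01  ]
mid12 [ 0.5489 -0.2223  0.01  ]
tack2 [ 0.5755 -0.2036  0.01  ]
mid2c [ 0.6021 -0.1849  0.01  ]
corner [ 0.6286 -0.1661  0.01  ]
midc3 [ 0.6142 -0.1457  0.01  ]
tack3 [ 0.5998 -0.1253  0.01  ]
mid34 [ 0.5854 -0.1049  0.01  ]
tack4 [ 0.571  -0.0844  0.01  ]
```

View pics/fit1.png

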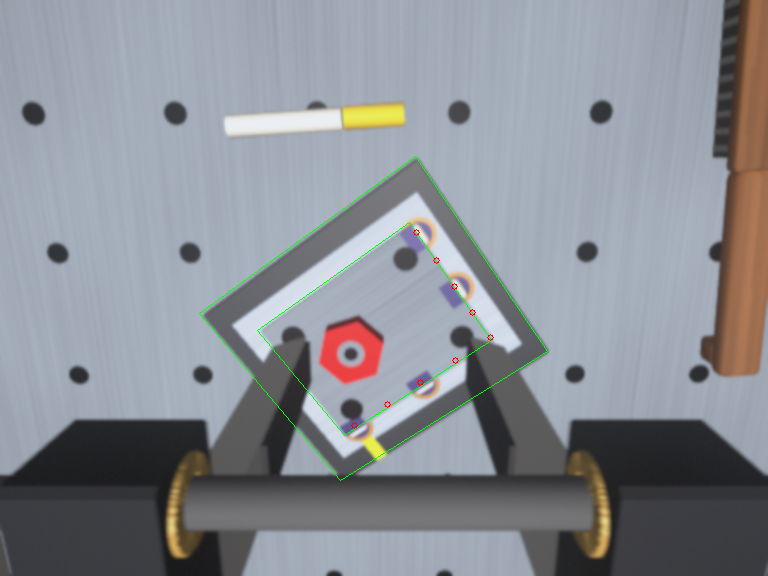

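The fitted outline (plate corners at (416,158), (546,351), (341,480), (202,314)) lies on the picture. The path points fall on the beads, with tack1 at (354,426) by the stripe and tack4 at (416,232). The fit is good to about 2 mm. I move over tack1 while staying high.

Call:
apply_moves(
  commands=[
    [0,0,0,-0.008,-0.04,0,0],
    [0,0,0,-0.016,-0.08,0,0],
    [0,0,0,-0.024,-0.12,0,0],
    [0,0,0,-0.0275,-0.14,0,0],
    [0,0,0,-0.0275,-0.14,0,0],
  ],
)

```text
time: 4.15
tool_pos: [0.5217, -0.2427, 0.2051]
ee_rot: [-3.141, 0.0, 1.566]
wrist_force: [-1.1, 0.2, -0.2]
width: 0.0004
finger_force: 0.0
```

Call:
apply_moves(
  commands=[
    [0,0,0,0,0,-0.03,0],
    [0,0,0,0,0,-0.06,0],
    [0,0,0,0,0,-0.09,0],
    [0,0,0,0,0,-0.12,0],
    [0,0,0,0,0,-0.12,0],
  ],
)

```text
time: 4.65
tool_pos: [0.5196, -0.237, 0.0803]
ee_rot: [-3.133, -0.006, 1.572]
wrist_force: [-0.6, 0.1, -0.5]
width: 0.0004
finger_force: 0.0
```

Call:
apply_moves(
  commands=[
    [0,0,0,0,0,0,0],
    [0,0,0,0,0,0,0],
    [0,0,0,0,0,0,0],
    [0,0,0,0,0,0,0],
    [0,0,0,0,0,0,0],
  ],
)

```text
time: 5.15
tool_pos: [0.523, -0.2403, 0.0866]
ee_rot: [3.14, 0.001, 1.571]
wrist_force: [-0.6, 0.2, -0.3]
width: 0.0003
finger_force: 0.0
```

Run:
```python
from h import *
s=snapshot("wrist");a=s["pixels"][...,::-1]
b=snapshot("side")["pixels"][100:220,220:400,::-1]
cv2.imwrite("pics/chk.png",np.vstack([a,cv2.resize(b,(512,200))[:200]])); o=get_obs();print(o["tool_pos"],o["width"])
```

```text
[ 0.52269337 -0.24016007  0.08597628] 0.000298129413252154
```

View pics/chk.png

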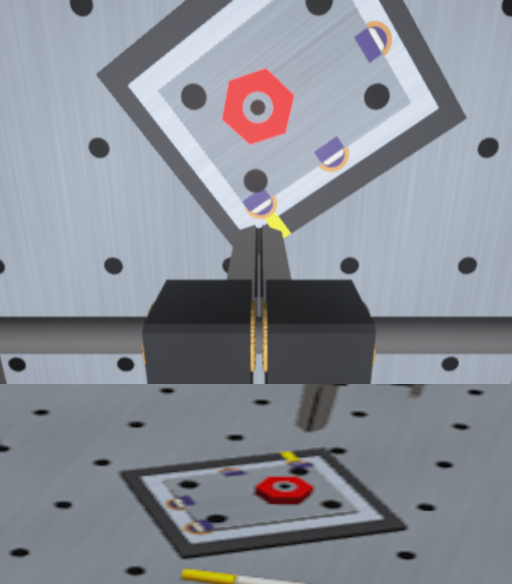

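The wrist view shows tack1 at (260,205), just ahead of the shut fingertips, with the stripe at (278,224) and nothing touched. The arm lags and overshoots about 6 mm when fast, so the rest goes slowly. I refit once from this close view.

Run:
```python
from m import *
x,P,S=fit(["wrist"],(0.5397,-0.1615,np.radians(125.2)))
for n in N: print(n,P(x,n).round(4))
o=get_obs();print(o["tool_pos"],o["time"])
```

```text
pose [ 0.5411 -0.1622] 125.45
wrist tack3 [0.2 0.3]
wrist tack2 [ 3.4 -2. ]
wrist tack1 [-0.4  0.5]
wrist mid12 [-1.8  0.6]
wrist mid34 [ 1.2 -0.9]
wrist mid2c [ 1.5 -0.9]
wrist corner [-0.7  1. ]
wrist mid2c [-0.1 -1.7]
wrist midc3 [-3.3  4.8]
tack1 [ 0.5241 -0.2419  0.01  ]
mid12 [ 0.5506 -0.223   0.01  ]
tack2 [ 0.5771 -0.2041  0.01  ]
mid2c [ 0.6036 -0.1853  0.01  ]
corner [ 0.63   -0.1664  0.01  ]
midc3 [ 0.6155 -0.1461  0.01  ]
tack3 [ 0.601  -0.1257  0.01  ]
mid34 [ 0.5865 -0.1054  0.01  ]
tack4 [ 0.572 -0.085  0.01 ]
[ 0.52247056 -0.23997882  0.08540029] 5.55
```

Call:
apply_moves(
  commands=[
    [0,0,0,0.001,-0.0015,-0.008,0],
    [0,0,0,0.001,-0.0015,-0.016,0],
    [0,0,0,0.001,-0.0015,-0.024,0],
    [0,0,0,0.001,-0.0015,-0.032,0],
    [0,0,0,0.001,-0.0015,-0.037,0],
  ],
)

```text
time: 6.05
tool_pos: [0.5229, -0.2411, 0.047]
ee_rot: [-3.14, -0.001, 1.571]
wrist_force: [-0.6, -0.2, 0.7]
width: 0.0005
finger_force: 0.0
```

Call:
apply_moves(
  commands=[
    [0,0,0,0,0,-0.005,0],
    [0,0,0,0,0,-0.01,0],
    [0,0,0,0,0,-0.015,0],
    [0,0,0,0,0,-0.019,0],
    [0,0,0,0,0,-0.022,0],
  ],
)

```text
time: 6.55
tool_pos: [0.5235, -0.2415, 0.0261]
ee_rot: [-3.142, -0.0, 1.571]
wrist_force: [-0.3, -0.1, 0.6]
width: 0.0009
finger_force: 0.0
```

Call:
apply_moves(
  commands=[
    [0,0,0,0,0,0,0],
    [0,0,0,0,0,0,0],
    [0,0,0,0,0,0,0],
    [0,0,0,0,0,0,0],
    [0,0,0,0,0,0,0],
  ],
)

```text
time: 7.05
tool_pos: [0.5237, -0.2416, 0.0268]
ee_rot: [3.141, 0.0, 1.571]
wrist_force: [-0.8, -0.1, -0.1]
width: 0.0002
finger_force: 0.0
```

Call:
apply_moves(
  commands=[
    [0,0,0,0.0053,0.0038,0,0],
    [0,0,0,0.0106,0.0075,0,0],
    [0,0,0,0.0159,0.0113,0,0],
    [0,0,0,0.0212,0.015,0,0],
    [0,0,0,0.0265,0.0188,0,0],
  ],
)

```text
time: 7.55
tool_pos: [0.5506, -0.2222, 0.0264]
ee_rot: [3.142, -0.0, 1.571]
wrist_force: [0.2, -0.1, -0.7]
width: 0.0003
finger_force: 0.0
```

Call:
apply_moves(
  commands=[
    [0,0,0,0.0053,0.0038,0,0],
    [0,0,0,0.0106,0.0075,0,0],
    [0,0,0,0.0159,0.0113,0,0],
    [0,0,0,0.0212,0.015,0,0],
    [0,0,0,0.0265,0.0188,0,0],
  ],
)

```text
time: 8.05
tool_pos: [0.577, -0.2036, 0.0265]
ee_rot: [3.141, 0.0, 1.571]
wrist_force: [1.0, -0.2, 1.1]
width: 0.0005
finger_force: 0.0
```

Call:
apply_moves(
  commands=[
    [0,0,0,0,0,0,0],
    [0,0,0,0,0,0,0],
    [0,0,0,0,0,0,0],
    [0,0,0,0,0,0,0],
    [0,0,0,0,0,0,0],
  ],
)

```text
time: 8.55
tool_pos: [0.5763, -0.2041, 0.0265]
ee_rot: [3.142, 0.0, 1.57]
wrist_force: [0.0, -0.4, -1.1]
width: 0.0006
finger_force: 0.0
```

Call:
apply_moves(
  commands=[
    [0,0,0,0.0053,0.0038,0,0],
    [0,0,0,0.0106,0.0075,0,0],
    [0,0,0,0.0159,0.0113,0,0],
    [0,0,0,0.0212,0.015,0,0],
    [0,0,0,0.0265,0.0188,0,0],
  ],
)

```text
time: 9.05
tool_pos: [0.6036, -0.1846, 0.0265]
ee_rot: [3.141, -0.0, 1.571]
wrist_force: [-0.1, 0.4, -0.7]
width: 0.0005
finger_force: 0.0
```

Call:
apply_moves(
  commands=[
    [0,0,0,0.0053,0.0038,0,0],
    [0,0,0,0.0106,0.0075,0,0],
    [0,0,0,0.0159,0.0113,0,0],
    [0,0,0,0.0212,0.015,0,0],
    [0,0,0,0.0265,0.0188,0,0],
  ],
)

```text
time: 9.55
tool_pos: [0.6299, -0.166, 0.0265]
ee_rot: [3.142, -0.0, 1.571]
wrist_force: [-0.3, -0.3, -0.0]
width: 0.0004
finger_force: 0.0
```

Call:
apply_moves(
  commands=[
    [0,0,0,0,0,0,0],
    [0,0,0,0,0,0,0],
    [0,0,0,0,0,0,0],
    [0,0,0,0,0,0,0],
    [0,0,0,0,0,0,0],
  ],
)

```text
time: 10.05
tool_pos: [0.6293, -0.1665, 0.0265]
ee_rot: [3.142, 0.0, 1.57]
wrist_force: [0.3, 0.5, 0.2]
width: 0.0008
finger_force: 0.0
```

Run:
```python
from m import *
x,P,S=fit(["wrist"],(0.5404,-0.1618,np.radians(125.3)))
for n in ("corner","tack3","tack4"): print(n,P(x,n).round(4))
o=get_obs();print(o["tool_pos"],o["time"])
```

```text
pose [ 0.5411 -0.1629] 125.51
wrist tack3 [ 0.2 -0.7]
wrist tack4 [ 0.7 -1.6]
wrist tack2 [0.2 0.4]
wrist mid12 [0.1 0.2]
wrist mid34 [-0.1  1.5]
wrist mid2c [-0.2 -0.6]
wrist corner [ 0.7 -0.1]
wrist midc3 [-1.9  0.9]
corner [ 0.63  -0.167  0.01 ]
tack3 [ 0.601  -0.1263  0.01  ]
tack4 [ 0.5719 -0.0856  0.01  ]
[ 0.62952995 -0.16634207  0.02656403] 10.35
```

View pics/wrist1.png

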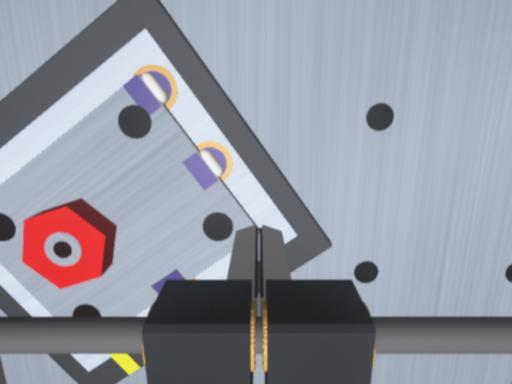

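The tips stand over the pad's corner at about (262,228). Tack3 at (210,163) and tack4 at (152,87) line up ahead along the edge, and the refit agrees to about 1 mm. I go on round the corner.

Call:
apply_moves(
  commands=[
    [0,0,0,-0.0029,0.004,0,0],
    [0,0,0,-0.0058,0.0081,0,0],
    [0,0,0,-0.0086,0.0122,0,0],
    [0,0,0,-0.0115,0.0162,0,0],
    [0,0,0,-0.0144,0.0203,0,0],
  ],
)

```text
time: 10.85
tool_pos: [0.6148, -0.1455, 0.0265]
ee_rot: [3.142, -0.0, 1.571]
wrist_force: [0.2, 1.1, 0.4]
width: 0.0004
finger_force: 0.0
```

Call:
apply_moves(
  commands=[
    [0,0,0,-0.0029,0.004,0,0],
    [0,0,0,-0.0058,0.0081,0,0],
    [0,0,0,-0.0086,0.0122,0,0],
    [0,0,0,-0.0115,0.0162,0,0],
    [0,0,0,-0.0144,0.0203,0,0],
  ],
)

```text
time: 11.35
tool_pos: [0.6005, -0.1254, 0.0265]
ee_rot: [3.141, 0.0, 1.571]
wrist_force: [0.4, 0.3, -0.3]
width: 0.0005
finger_force: 0.0
```

Call:
apply_moves(
  commands=[
    [0,0,0,-0.0029,0.004,0,0],
    [0,0,0,-0.0058,0.0081,0,0],
    [0,0,0,-0.0086,0.0122,0,0],
    [0,0,0,-0.0115,0.0162,0,0],
    [0,0,0,-0.0144,0.0203,0,0],
  ],
)

```text
time: 11.85
tool_pos: [0.5861, -0.1051, 0.0265]
ee_rot: [3.141, 0.0, 1.571]
wrist_force: [-0.2, 0.8, -1.1]
width: 0.0004
finger_force: 0.0
```

Call:
apply_moves(
  commands=[
    [0,0,0,-0.0029,0.004,0,0],
    [0,0,0,-0.0058,0.0081,0,0],
    [0,0,0,-0.0086,0.0122,0,0],
    [0,0,0,-0.0115,0.0162,0,0],
    [0,0,0,-0.0144,0.0203,0,0],
  ],
)

```text
time: 12.35
tool_pos: [0.5717, -0.0848, 0.0265]
ee_rot: [3.142, 0.0, 1.571]
wrist_force: [-0.0, 0.3, 0.1]
width: 0.0003
finger_force: 0.0
```

Call:
apply_moves(
  commands=[
    [0,0,0,0,0,0,0],
    [0,0,0,0,0,0,0],
    [0,0,0,0,0,0,0],
    [0,0,0,0,0,0,0],
    [0,0,0,0,0,0,0],
  ],
)

```text
time: 12.85
tool_pos: [0.572, -0.0853, 0.0265]
ee_rot: [3.141, 0.0, 1.571]
wrist_force: [0.2, -0.1, 0.8]
width: 0.0004
finger_force: 0.0
```

Call:
apply_moves(
  commands=[
    [0,0,0,0,0,0,0],
    [0,0,0,0,0,0,0],
    [0,0,0,0,0,0,0],
    [0,0,0,0,0,0,0],
    [0,0,0,0,0,0,0],
  ],
)

```text
time: 13.35
tool_pos: [0.5719, -0.0851, 0.0265]
ee_rot: [3.141, 0.0, 1.571]
wrist_force: [0.7, 0.3, -1.8]
width: 0.0006
finger_force: 0.0
```

Run:
```python
from m import *
x,P,S=fit(["wrist"],(0.5408,-0.1622,np.radians(125.4)))
for n in ("tack3","tack4"): print(n,P(x,n).round(4))
o=get_obs();print(o["tool_pos"],o["time"])
```

```text
pose [ 0.541  -0.1633] 126.38
wrist tack3 [ 0.6 -0.7]
wrist tack4 [ 0.2 -0.3]
wrist mid34 [-0.8  1. ]
tack3 [ 0.6003 -0.1258  0.01  ]
tack4 [ 0.5706 -0.0856  0.01  ]
[ 0.57189055 -0.08510781  0.02650368] 13.65
```

View pics/wrist1.png

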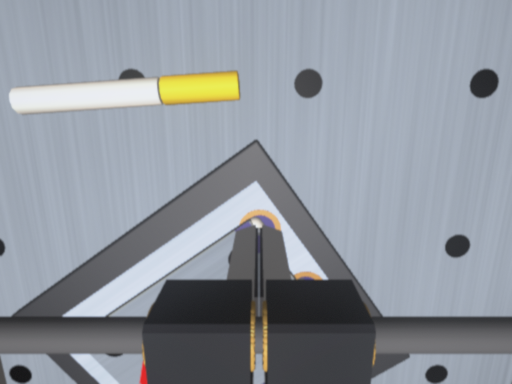

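The tips are right over tack4 (bead at (257,222)), the pen lies untouched, and the pause has lasted over 1 s. Now I raise the hand.

Call:
apply_moves(
  commands=[
    [0,0,0,0,0,0.01,0],
    [0,0,0,0,0,0.03,0],
    [0,0,0,0,0,0.05,0],
    [0,0,0,0,0,0.07,0],
    [0,0,0,0,0,0.09,0],
  ],
)

```text
time: 14.15
tool_pos: [0.5721, -0.0851, 0.1183]
ee_rot: [3.141, 0.0, 1.571]
wrist_force: [1.1, -0.3, 0.1]
width: 0.0006
finger_force: 0.0
```

Call:
apply_moves(
  commands=[
    [0,0,0,0,0,0.02,0],
    [0,0,0,0,0,0.04,0],
    [0,0,0,0,0,0.06,0],
    [0,0,0,0,0,0.07,0],
    [0,0,0,0,0,0.07,0],
  ],
)

```text
time: 14.65
tool_pos: [0.573, -0.0854, 0.1891]
ee_rot: [3.137, 0.001, 1.571]
wrist_force: [0.8, -0.1, 0.3]
width: 0.0005
finger_force: 0.0
```

Call:
apply_moves(
  commands=[
    [0,0,0,0,0,0,0],
    [0,0,0,0,0,0,0],
    [0,0,0,0,0,0,0],
    [0,0,0,0,0,0,0],
    [0,0,0,0,0,0,0],
  ],
)

```text
time: 15.15
tool_pos: [0.5717, -0.0851, 0.1859]
ee_rot: [-3.141, -0.0, 1.571]
wrist_force: [0.2, 0.2, -0.4]
width: 0.0004
finger_force: 0.0
```

```bash
python3 -c "
from bench import *
print(get_obs()['tool_pos']); print(close_job())"
```

```text
[ 0.5717202  -0.08505126  0.18594764]
the job is handed in; nothing more can be done
None
```

The dry run is done and handed in (no verdict came back): shut fingertips followed the joint from tack1 round the corner to tack4 about 16 mm above it, paused over 1 s, then rose to 186 mm above the bench, with no contact seen.

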